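# Start the hand bolt in the microphone stand's boss and hold it

## Robot

A 6-joint arm with a two-finger parallel gripper is mounted at the origin on a cart in front of the work surface, level with it; the furniture and walls round the work are solid. World frame = base frame: x ahead of the robot, y to its left, z up, the work surface at z = 0. Lengths are in m, angles in rad, forces in N, time in s.
With the tool pointing down it reaches from about 0.275 to 0.725 m from the base axis. Payload 5.6 kg.
Tool frame: the origin (TCP) lies midway between the tips of the shut fingers; the grasp point (between the pads) lies 19 mm behind it; z points along the fingers, y is the line along which they close (so a half turn about z gives the same grasp; the last joint's range is limited). The gripper opens to 85 mm and grips with 20 to 120 N. Pads are 22 mm wide; open, the fingers measure 114 mm over their backs; the gripper's body (76 mm by 85 mm) begins 54 mm behind the grasp point. The pads swing forward as they close: fully open they stand 13 mm farther back than shut.
Start: joints at [-0.872, 0.255, 0.108, 0, -1.424, -0.285], TCP at [0.221, -0.504, 0.231] pointing down, gripper open.
Joint ranges: [-2.95, 2.95], [-1.21, 1.97], [-1.09, 1.5], [-2.87, 1.71], [-2.94, -0.07], [-3.05, 3.05]. Speed limits (rad/s): [2.57, 2.57, 3.14, 3.14, 3.14, 3.14].

## Interface

Orientations are given as a rotation vector (axis times angle).
In Python, from cell import robot, cams, job gives the robot as it stands.
- The arm moves only by the tool send_rows, never from a script. Its argument "increments" is a list of rows, each an object with "hand": the opening, from 0 (shut) to 1 (fully open); "dp": the shift along the world's x, y, z in m, a list of three; "spin": the turn about the world's z in rad. A call has 1 to 20 rows; each row is the pose to reach, as a shift and turn from the pose commanded when the call began; what a row does not reach only later rows make up. A row lasts 1/10 s, in which the tool goes at most 50 mm and 8.59 degrees, less where a joint would pass 70% of its speed; a pose out of reach is approached as far as the arm can. A call with a gripper value outside its range is refused whole. The fingers move at their own pace and stop on an object; the grip force is fixed at half the most. Time passes only in rows, so rows that repeat a pose let the fingers close. It gives the time, the measured TCP pose, the force, the opening and the grip force at its end, in the units of the state.
- robot.observe(): the state, without advancing time (a new reading comes with each control period).
- cams.capture(name): name is "side" or "top"; returns the picture (420x560x3 uint8, red, green, blue); there is no depth.
- cams.camera_params(name): a dict with "vfov" (degrees; the focal length in pixels is half the picture's height over the tangent of half this angle, whatever the lens; pixels are square), "cx", "cy" (the principal point, pixels), "dist" ([k1, k2, p1, p2, k3] as OpenCV has them; the pictures are not rectified), "rvec" (rotation vector, rad) and "tvec" (3), from world to camera coordinates, as OpenCV has them. Camera axes: x right, y down, z forward; pixel columns grow to the right and rows downward; lengths in m; the calibration is good to about 2 mm. A picture is of the moment at which its call begins. camera_params takes no time and is no camera call.
- job.sign_off(): hands the job in; it is judged then, once.
The state is a dict: "time_s": time; "joint_positions": joint angles; "joint_vel": joint speeds; "effort": joint torques, N m; "tool_pos": TCP position; "orientation": TCP orientation; "wrist_force": force on the tool from outside, world axes, zero at the start; "torque": the same for the moment, N m; "finger_gap": opening from 0.0 (shut) to 1.0 (fully open); "grasp_force": force on a finger pad.
Only numpy, scipy, OpenCV 4.12 (cv2) and the standard library are available. Lean on these libraries where they do the work, as an engineer would, in place of code of your own. Each camera call takes 0.05 s, during which the arm holds its last target. There are 200 camera calls.

## Task

Take from the rail rack the one hand bolt whose 24 mm thread fits the threaded boss of the microphone-stand base, and stand it in the boss with its paddle lengthwise along the base. Turn it backward (anticlockwise seen from above) until it drops off the start of the thread, then forward one full turn and no further, and finish holding it: stop with the fingers still gripping the bolt, upright, started but not run home, so that a colleague can slide the slotted boom foot under its collar. Leave the other two bolts hanging in the rack and everything else where it lies.

Things in the scene. Friction and masses are not known exactly. Their poses are not given: they have to be found in the camera images.
- bolt_mid: The right hand bolt, loose, 0.2 kg, hanging upright in the rack, 90 mm tall: steel shank 50 mm long, two-start right-hand thread 24 mm across from 16 mm above the tip upward, below that a plain round-nosed tip 16 mm across; steel collar 44 mm across, 6 mm thick, on the shank. Origin: centre of the tip; z up along the bolt, x along its paddle.
- bolt_mid_head (a point): Centre of the bolt's black upright paddle, to grip: 75 mm above the tip; paddle 40 mm long (bolt x), 14 mm thick (y), 30 mm high. The two thread starts lie under its two ends, so a half turn makes no difference. With the fingers a few mm open round the paddle the bolt slides freely down between them and rests in the thread by its own weight.
- bolt_thin: Hand bolt with the same head, collar and length (origin and axes too), but a thread only 17 mm across: too thin, it falls through the boss's thread. Stays in the rack.
- bolt_thick: Hand bolt with the same head, collar and length (origin and axes too), but a thread 31 mm across: too thick to enter the boss. Stays in the rack.
- base: Foot of a microphone stand, fixed: dark steel plate 150 x 100 x 10 mm, a screw in each corner; in its middle an upright steel boss, 44 mm outside, top 62 mm above the worktop, bore 27 mm wide with an internal two-start right-hand thread (18 mm free inside the ridges, 14 mm travel per turn, low friction). Origin: centre of its underside; x along the 150 mm side.
- base_mouth (a point): Centre of the boss's open top, axes as the base. Bolt tip below this point: about 23 mm when set in with the paddle along the base, resting on the thread; rising to 20 mm as it is turned back; 27 mm after it drops off the thread start; 41 mm after one turn forward (9 mm then left under the collar); 50 mm run home.
- base_start (a point): Point on the boss's axis 4 mm below its top, where the inner ridges begin. Its x axis points to one of the two opposite ridge starts (dark marks on the rim), 70 degrees anticlockwise of the base's x: turned back from lying along the base, the bolt drops when its paddle has come 70 degrees round to this line (turn some 10 degrees past it). It must be free to fall there, or be let down 7 mm.
- rack: Fixed aluminium rack 210 x 85 mm: two level rods 33 mm apart, tops 65 mm above the worktop, between end plates. The bolts hang side by side between the rods by their collars, about 66 mm apart, tips 15 mm above the worktop, paddles roughly along the rods; lift one straight up 50 mm or more. A radio 135 mm tall stands between rack and base. Origin: centre of its underside; y along the rods.
- boom_foot: Bystander: dark steel foot of the boom, a slotted plate 120 x 64 x 5 mm with an upright socket 70 mm tall, lying near the front edge. Origin: underside.
- screwdriver: Bystander: screwdriver with green handle, 171 mm. Origin: underside.
- cassette: Bystander: dark audio cassette, 64 x 100 x 12 mm. Origin: underside.
- sticky_pad: Bystander: yellow note block, 76 x 76 x 14 mm. Origin: underside.
- microphone: Bystander: hand microphone lying down, 198 mm. Origin: underside.
- mug: Bystander: orange mug, 101 mm tall. Origin: underside.
- case_dark: Bystander: dark disc case, 126 x 143 x 10 mm, lying on a blue one. Origin: underside.
There are look-alikes about, which are no part of the job. Leave any blue look-alike of the bolt_thin alone.

How it is judged:
By the outcome, as a careful person would: the job done as asked, in the order asked, and still so for the second after the job is handed in, while the arm keeps its last pose, push and grip.
It also fails if it takes over 67 s, if anything falls off the work surface, if the arm or the gripper's body presses on something with over 40 N, if the wrist force passes 120 N, or if a joint passes its speed limit or range.

## Working session

There is one attempt and no reset: what is moved stays moved. The work goes in short steps, Python scripts to look and compute and a tool call to move; the robot and the scene stay as the last step left them, time stands still between calls to the robot, and variables do not carry over. Pictures are saved under pics/ and viewed, at most 10 in all, crops included, and the job is handed in when it is done.

Besides the shell and the picture viewer there is one more tool, called after "Call:" as name(argument=value, ...), one argument or row to a line, values as JSON. send_rows: Moves the arm, as the interface text tells. Its arguments: {"type":"object","properties":{"increments":{"type":"array","items":{"type":"object","properties":{"hand":{"type":"number"},"dp":{"type":"array","items":{"type":"number"}},"spin":{"type":"number"}}}}},"required":["increments"]}

```bash
mkdir -p pics; ls; python3 - <<'E'
from cell import robot,cams,job
import cv2
print(robot.observe())
for n in("side","top"):
    im=cams.capture(n);cv2.imwrite(f"pics/{n}0.png",im[:,:,::-1]);print(n,cams.camera_params(n))
E
```

```text
pics
{'time_s': 0.0, 'joint_positions': array([-8.72431833e-01,  2.55753137e-01,  1.07005483e-01, -4.91418243e-04,
       -1.42387311e+00, -2.84609313e-01]), 'joint_vel': array([ 6.10445447e-04,  1.19367550e-03, -3.04360928e-04, -1.47418435e-03,
        1.71841322e-03, -4.88357844e-05]), 'effort': array([ 7.80063183e-04, -3.86628699e+01,  2.37939745e+01,  5.36501840e+00,
       -6.11981566e-03,  5.66054996e-05]), 'tool_pos': array([ 0.22099756, -0.5031135 ,  0.23039037]), 'orientation': array([ 6.45098705e-01, -3.07420339e+00, -2.88652106e-03]), 'wrist_force': array([-0.82200249,  1.25494847, -0.04755501]), 'torque': array([ 0.01052141, -0.03180352,  0.05387645]), 'grasp_force': 0.0, 'finger_gap': 0.9994556668928805}
side {'vfov': 55.887444446829804, 'cx': 279.9927553234197, 'cy': 210.15383250271364, 'dist': array([-0.09534842,  0.        ,  0.        ,  0.        ,  0.        ]), 'rvec': array([ 0.40370193, -2.51410272,  1.57587498]), 'tvec': array([0.57068424, 0.14042902, 1.21580875])}
top {'vfov': 54.37558133613521, 'cx': 278.97698713891947, 'cy': 206.05840356918364, 'dist': array([-0.11790175,  0.        ,  0.        ,  0.        ,  0.        ]), 'rvec': array([ 2.20145445, -2.14682571,  0.13901157]), 'tvec': array([0.00688654, 0.59339414, 1.40667648])}
```

View pics/side0.png

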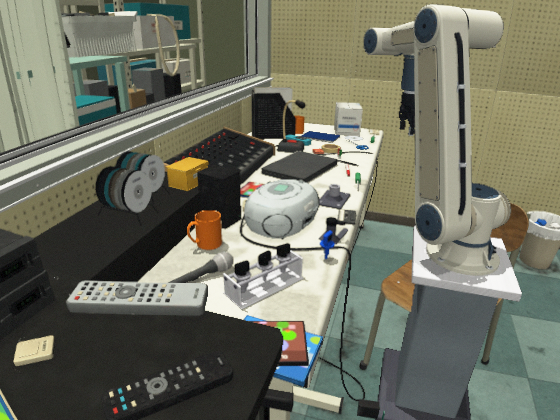

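View pics/top0.png

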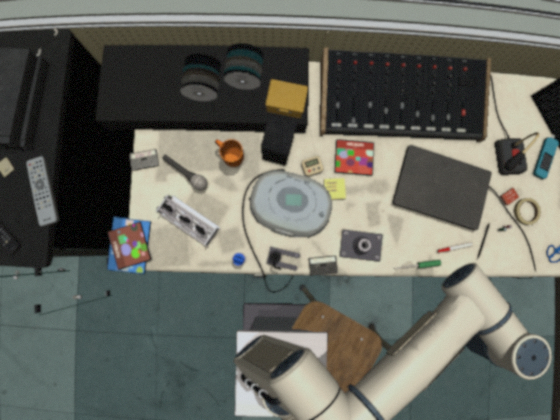

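The side view shows the rack with three black-headed bolts at about (241,268), (265,258) and (283,250), with the radio behind at (280,205). The base is at about (335,195) and the blue look-alike at (327,240). In the top view the rack is at (187,220), the base boss at (363,245), the radio at (290,203) and the boom foot at (284,258).

Next is one enlarged montage of the rack and base from both views.

```bash
cat > h.py <<'E'
import numpy as np,cv2
from cell import robot,cams,job
def cam(n):
    p=cams.camera_params(n);f=210/np.tan(np.radians(p['vfov']/2))
    K=np.array([[f,0,p['cx']],[0,f,p['cy']],[0,0,1]]);R=cv2.Rodrigues(p['rvec'])[0]
    return K,p['dist'],R,p['tvec'],p['rvec']
def ray(n,uv):
    K,d,R,t,_=cam(n);q=cv2.undistortPoints(np.array([[uv]],float),K,d)[0,0]
    v=R.T@np.array([q[0],q[1],1]);return -R.T@t,v
def plane(n,uv,z):
    c,v=ray(n,uv);return c+v*(z-c[2])/v[2]
def proj(n,P):
    K,d,R,t,r=cam(n);return cv2.projectPoints(np.array(P,float).reshape(-1,3),r,t,K,d)[0][:,0]
def tri(a,b):
    c1,v1=ray('side',a);c2,v2=ray('top',b);s=np.linalg.lstsq(np.c_[v1,-v2],c2-c1,rcond=None)[0]
    p,q=c1+v1*s[0],c2+v2*s[1];return (p+q)/2,np.linalg.norm(p-q)
E
python3 - <<'E'
import cv2,numpy as np
s=cv2.imread('pics/side0.png');t=cv2.imread('pics/top0.png')
def c(i,x,y,w,h,k): return cv2.resize(i[y:y+h,x:x+w],(w*k,h*k),interpolation=cv2.INTER_CUBIC)
a=c(s,215,235,100,75,4);b=c(s,300,170,100,75,4);d=c(t,150,185,80,60,5);e=c(t,325,215,80,60,5)
cv2.imwrite('pics/m1.png',np.vstack([np.hstack([a,b]),np.hstack([d,e])]))
from h import *
print('rack',plane('top',(187,220),.085),'base',plane('top',(363,245),.062),proj('side',[0.5,0,0]))
E
```

```text
rack [0.53166993 0.3326288  0.085     ] base [ 0.46242428 -0.27040906  0.062     ] [[307.62916621 229.64756536]]
```

View pics/m1.png

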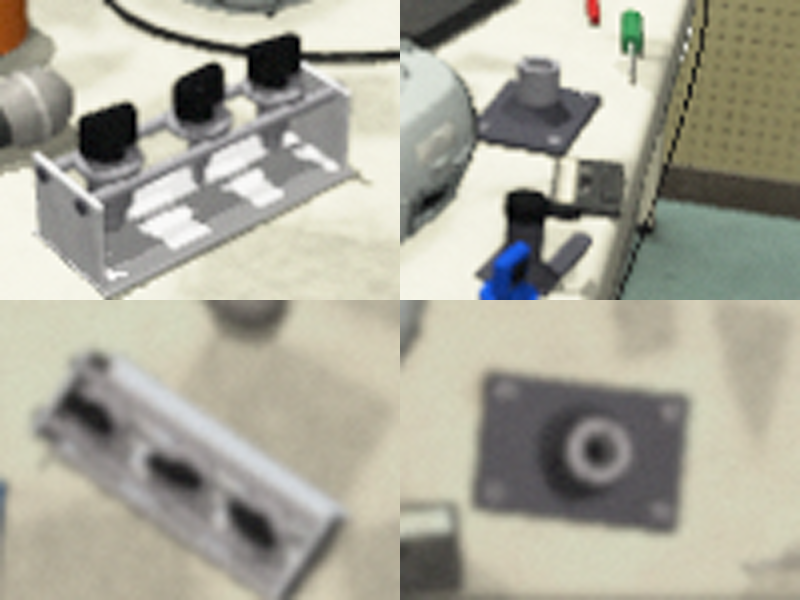

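```bash
python3 - <<'E'
from h import *
s=np.stack([cams.capture('side') for _ in range(6)]).astype(float).mean(0).astype(np.uint8)[:,:,::-1].copy()
t=np.stack([cams.capture('top') for _ in range(6)]).astype(float).mean(0).astype(np.uint8)[:,:,::-1].copy()
cv2.imwrite('pics/sA.png',s);cv2.imwrite('pics/tA.png',t)
cv2.imwrite('pics/m2.png',cv2.resize(s[240:308,222:308],None,fx=8.7,fy=8.7,interpolation=cv2.INTER_CUBIC))
g=s.max(2);m=(g<60).astype(np.uint8);m[:235]=0;m[285:]=0;m[:,:228]=0;m[:,305:]=0
n,l,st,c=cv2.connectedComponentsWithStats(m)
S=[(c[i],st[i]) for i in range(1,n) if st[i,4]>40]
g=t.max(2);m=(g<75).astype(np.uint8);m[:190]=0;m[245:]=0;m[:,:157]=0;m[:,215:]=0
n,l,st,c=cv2.connectedComponentsWithStats(m)
for i in range(1,n):
    if st[i,4]<12: continue
    p=np.argwhere(l==i)[:,::-1];P=np.array([plane('top',q,.085)[:2] for q in p]);mu=P.mean(0);w,v=np.linalg.eigh(np.cov((P-mu).T))
    print('top',c[i],st[i],mu,np.degrees(np.arctan2(v[1,1],v[0,1]))%180,np.sqrt(w*12))
    for a,b in S:
        X,e=tri(a,c[i])
        if e<.02: print('  tri',a,b,X,e)
# base plate
g=t.astype(int);m=((g.max(2)<125)).astype(np.uint8);m[:225]=0;m[266:]=0;m[:,:337]=0;m[:,386:]=0
n,l,st,c=cv2.connectedComponentsWithStats(m);i=1+st[1:,4].argmax()
k,_=cv2.findContours((l==i).astype(np.uint8),0,2);k=max(k,key=cv2.contourArea)
W=np.array([plane('top',q[0],.01)[:2] for q in k],np.float32)
print('plate',st[i],cv2.minAreaRect(W*1000))
# boss ring top
g=t[232:258,348:380].max(2).astype(int);print(g)
E
```

```text
top [167.04255319 207.38297872] [162 203  11   9  47] [0.57274272 0.40313014] 56.94171356693261 [0.01472177 0.03755452]
  tri [241.60119048 268.17857143] [235 261  14  15 168] [0.572802   0.40287896 0.08617399] 0.00037588852566153443
top [184.70731707 219.34146341] [180 216  10   7  41] [0.53368978 0.34055584] 65.44878310226208 [0.01363568 0.03423708]
  tri [264.4964539  258.35460993] [259 251  12  15 141] [0.53412813 0.34060459 0.08538207] 0.0009672856658307573
top [200.11363636 229.84090909] [196 226   9   9  44] [0.49965588 0.28660953] 46.1051740730371 [0.01454039 0.03417957]
  tri [278.95431472 248.62944162] [242 235  60  22 197] [0.505619   0.28751617 0.08914617] 0.01269145799832801
plate [340 230  42  31 953] ((463.13714599609375, -274.1385498046875), (145.60203552246094, 95.44207763671875), 84.20658111572266)
[[107  96  93  93  92  94  94  94  96 100 105 108 109 115 119 120 121 129
  138 146 153 159 161 162 164 169 176 183 191 194 195 195]
 [107  96  93  92  91  91  93  91  91  93  92  93  93  93  94  96  96 101
  105 110 113 116 118 118 120 129 138 146 153 158 158 160]
 [ 99 
[... 2486 characters left out ...]
9  88  89  88  87  87  87  87  93]
 [ 90  90  90  90  90  88  82  70  59  53  47  48  47  49  49  55  60  69
   74  81  86  87  88  87  88  88  87  86  88  87  86  94]
 [ 90  91  91  90  90  90  86  79  74  64  57  54  56  59  61  67  72  77
   82  86  87  87  89  88  87  87  87  89  91  91  89  96]
 [ 89  90  90  90  90  91  88  87  85  78  68  68  72  76  78  80  82  84
   86  86  86  86  86  87  88  85  89  97 106 107 102 102]
 [ 95  94  92  90  90  90  89  90  89  86  81  80  84  84  86  86  86  86
   87  86  86  87  87  87  87  87  94 111 123 124 115 111]
 [125 121 112 106 101  99  97  95  94  90  89  89  87  88  88  90  88  89
   88  88  87  88  87  87  86  87  93 109 123 124 117 117]]
```

View pics/m2.png

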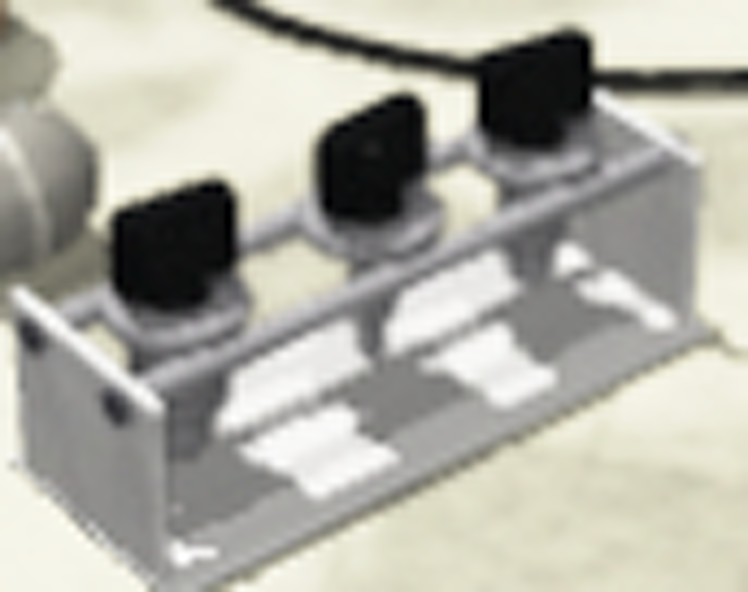

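The shank widths, scaled by the 44 mm collar, single out the right-hand bolt. These are the candidates in side-view pixels:

| Bolt position | Side-view pixel | Shank width |
|---|---|---|
| Left | (241,268) | about 28 mm (thick) |
| Middle | (265,258) | about 17 mm (thin) |
| Right | (283,250), top view (200,230) | about 22–24 mm, so this is bolt_mid |

The enlarged crop confirms this, and the blue bolt at (327,240) is only the decoy. I'll move above bolt_mid.

Call:
send_rows(
  increments=[
    {"dp":[0.14,0.395,0.04],"spin":0.2,"hand":1},
    {"dp":[0.14,0.395,0.04],"spin":0.2,"hand":1},
    {"dp":[0.14,0.395,0.04],"spin":0.2,"hand":1},
    {"dp":[0.14,0.395,0.04],"spin":0.2,"hand":1},
    {"dp":[0.14,0.395,0.04],"spin":0.2,"hand":1},
    {"dp":[0.14,0.395,0.04],"spin":0.2,"hand":1},
    {"dp":[0.14,0.395,0.04],"spin":0.2,"hand":1},
    {"dp":[0.14,0.395,0.04],"spin":0.2,"hand":1},
    {"dp":[0.279,0.79,0.03],"spin":0.39,"hand":1},
    {"dp":[0.279,0.79,0.03],"spin":0.39,"hand":1},
    {"dp":[0.279,0.79,0.03],"spin":0.39,"hand":1},
    {"dp":[0.279,0.79,0.03],"spin":0.39,"hand":1},
    {"dp":[0.279,0.79,0.03],"spin":0.39,"hand":1},
    {"dp":[0.279,0.79,0.03],"spin":0.39,"hand":1},
    {"dp":[0.279,0.79,0.03],"spin":0.39,"hand":1},
    {"dp":[0.279,0.79,0.03],"spin":0.39,"hand":1},
    {"dp":[0.279,0.79,0.03],"spin":0.39,"hand":1},
    {"dp":[0.279,0.79,0.03],"spin":0.39,"hand":1},
    {"dp":[0.279,0.79,0.03],"spin":0.39,"hand":1},
    {"dp":[0.279,0.79,0.03],"spin":0.39,"hand":1},
  ],
)

```text
time_s: 2.7
tool_pos: [0.5001, 0.2859, 0.2616]
orientation: [-1.228, 2.891, -0.0]
wrist_force: [-0.6, -0.1, 0.7]
finger_gap: 1.0
grasp_force: 0.0
```

```bash
python3 - <<'E'
from h import *
s=cv2.imread('pics/sA.png');t=cv2.imread('pics/tA.png')
# refined bolt: side paddle blob within box
m=(s.max(2)<60).astype(np.uint8);M=np.zeros_like(m);M[243:259,277:291]=m[243:259,277:291]
p=np.argwhere(M)[:,::-1];print('side blob',p.mean(0),p.min(0),p.max(0),len(p))
# soft-weighted top blob
w=np.clip(130-t.max(2).astype(float),0,80);b=np.zeros_like(w);b[224:237,194:207]=w[224:237,194:207];b[b<35]=0
yy,xx=np.nonzero(b);ww=b[yy,xx];P=np.array([plane('top',(x,y),.09)[:2] for x,y in zip(xx,yy)])
mu=(P*ww[:,None]).sum(0)/ww.sum();C=np.cov((P-mu).T,aweights=ww);e,v=np.linalg.eigh(C)
cu=((xx*ww).sum()/ww.sum(),(yy*ww).sum()/ww.sum())
print('top',cu,mu,np.degrees(np.arctan2(v[1,1],v[0,1]))%180)
print('tri',tri(p.mean(0),(200.11,229.84)),tri(p.mean(0),cu))
print('boss',plane('top',(364.3,244.7),.062),tri((334.3,185.5),(364.3,244.7)))
print(cams.camera_params('top')['tvec']@0*0, -cam('top')[2].T@cam('top')[3])
print(robot.observe()['tool_pos'],robot.observe()['orientation'])
t2=cams.capture('top')[:,:,::-1];s2=cams.capture('side')[:,:,::-1]
f=lambda i,x,y:cv2.resize(i[y:y+75,x:x+100],(400,300),interpolation=cv2.INTER_CUBIC)
cv2.imwrite('pics/m3.png',np.hstack([f(s2,215,215),f(t2,150,190)]))
E
```

```text
side blob [283.125      250.06944444] [277 244] [290 256] 144
top (np.float64(200.12157578919906), np.float64(229.90764414296896)) [0.49920395 0.2857043 ] 44.65232394099948
tri (array([0.50013411, 0.28657501, 0.08600018]), np.float64(0.0010795599953631117)) (array([0.50002003, 0.2865555 , 0.08599518]), np.float64(0.0013105679291194373))
boss [ 0.46354511 -0.27494835  0.062     ] (array([ 0.46374109, -0.27516481,  0.06093277]), np.float64(0.00035540314109121294))Traceback (most recent call last):
  File "<stdin>", line 14, in <module>
ValueError: matmul: Input operand 1 does not have enough dimensions (has 0, gufunc core with signature (n?,k),(k,m?)->(n?,m?) requires 1)
```

Call:
send_rows(
  increments=[
    {"dp":[0,0,-0.04],"hand":0.6},
    {"dp":[0,0,-0.08],"hand":0.6},
    {"dp":[0,0,-0.12],"hand":0.6},
    {"dp":[0,0,-0.15],"hand":0.6},
    {"dp":[0,0,-0.17],"hand":0.6},
    {"dp":[0,0,-0.186],"hand":0.6},
    {"dp":[0,0,-0.186],"hand":0.6},
    {"dp":[0,0,-0.186],"hand":0.6},
  ],
)

```text
invalid input at $.increments[0]: expected keys hand, dp, spin
```

Call:
send_rows(
  increments=[
    {"dp":[0,0,0],"hand":0.3},
    {"dp":[0,0,0],"hand":0.3},
    {"dp":[0,0,0],"hand":0.1},
    {"dp":[0,0,0],"hand":0.1},
    {"dp":[0,0,0],"hand":0},
    {"dp":[0,0,0],"hand":0},
    {"dp":[0,0,0],"hand":0},
    {"dp":[0,0,0],"hand":0},
    {"dp":[0,0,0],"hand":0},
    {"dp":[0,0,0],"hand":0},
  ],
)

```text
invalid input at $.increments[0]: expected keys hand, dp, spin
```

Call:
send_rows(
  increments=[
    {"dp":[0,0,-0.04],"spin":0,"hand":0.6},
    {"dp":[0,0,-0.08],"spin":0,"hand":0.6},
    {"dp":[0,0,-0.12],"spin":0,"hand":0.6},
    {"dp":[0,0,-0.15],"spin":0,"hand":0.6},
    {"dp":[0,0,-0.17],"spin":0,"hand":0.6},
    {"dp":[0,0,-0.186],"spin":0,"hand":0.6},
    {"dp":[0,0,-0.186],"spin":0,"hand":0.6},
    {"dp":[0,0,-0.186],"spin":0,"hand":0.6},
  ],
)

```text
time_s: 3.5
tool_pos: [0.5006, 0.2859, 0.0765]
orientation: [-1.228, 2.89, -0.0]
wrist_force: [0.4, 0.0, 0.0]
finger_gap: 0.6
grasp_force: 0.0
```

Call:
send_rows(
  increments=[
    {"dp":[0,0,0],"spin":0,"hand":0.3},
    {"dp":[0,0,0],"spin":0,"hand":0.3},
    {"dp":[0,0,0],"spin":0,"hand":0.1},
    {"dp":[0,0,0],"spin":0,"hand":0.1},
    {"dp":[0,0,0],"spin":0,"hand":0},
    {"dp":[0,0,0],"spin":0,"hand":0},
    {"dp":[0,0,0],"spin":0,"hand":0},
    {"dp":[0,0,0],"spin":0,"hand":0},
  ],
)

```text
time_s: 4.3
tool_pos: [0.5007, 0.2867, 0.076]
orientation: [-1.229, 2.89, 0.0]
wrist_force: [-0.0, -0.4, 5.9]
finger_gap: 0.152
grasp_force: 60.4
```

Call:
send_rows(
  increments=[
    {"dp":[0,0,0.01],"spin":0,"hand":0},
    {"dp":[0,0,0.025],"spin":0,"hand":0},
    {"dp":[0,0,0.045],"spin":0,"hand":0},
    {"dp":[0,0,0.07],"spin":0,"hand":0},
    {"dp":[0,0,0.1],"spin":0,"hand":0},
    {"dp":[0,0,0.13],"spin":0,"hand":0},
    {"dp":[0,0,0.16],"spin":0,"hand":0},
    {"dp":[0,0,0.185],"spin":0,"hand":0},
    {"dp":[0,0,0.195],"spin":0,"hand":0},
    {"dp":[0,0,0.195],"spin":0,"hand":0},
  ],
)

```text
time_s: 5.3
tool_pos: [0.5002, 0.2867, 0.2709]
orientation: [-1.228, 2.89, 0.001]
wrist_force: [-0.1, -0.3, -2.7]
finger_gap: 0.152
grasp_force: 59.5
```

```bash
python3 - <<'E'
from h import *
s2=cams.capture('side')[:,:,::-1];t2=cams.capture('top')[:,:,::-1]
f=lambda i,x,y:cv2.resize(i[y:y+100,x:x+100],(400,400),interpolation=cv2.INTER_CUBIC)
cv2.imwrite('pics/m3.png',np.hstack([f(s2,215,195),f(t2,150,170)]))
E
```

```text
(no output)
```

View pics/m3.png

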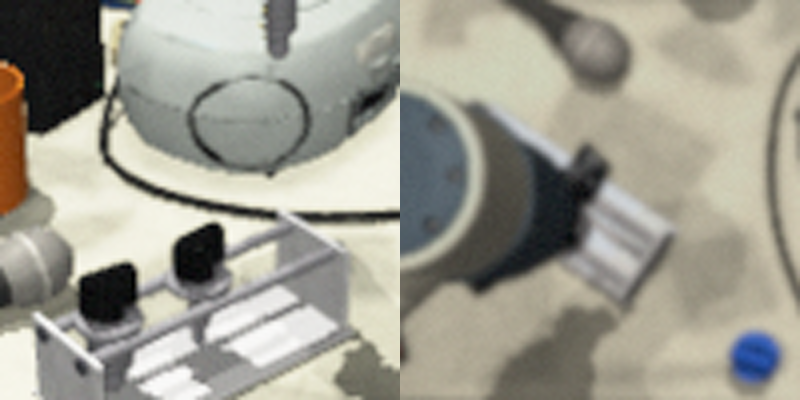

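The bolt is held upright with its threaded shank and tip at side (284,207). The other two still hang at about (242,268) and (265,258). I'll carry it over to the base.

Call:
send_rows(
  increments=[
    {"dp":[-0.001,-0.015,0],"spin":0.02,"hand":0},
    {"dp":[-0.003,-0.045,0],"spin":0.05,"hand":0},
    {"dp":[-0.005,-0.08,0],"spin":0.09,"hand":0},
    {"dp":[-0.008,-0.12,0],"spin":0.14,"hand":0},
    {"dp":[-0.01,-0.16,0],"spin":0.19,"hand":0},
    {"dp":[-0.013,-0.2,0],"spin":0.24,"hand":0},
    {"dp":[-0.016,-0.24,0],"spin":0.285,"hand":0},
    {"dp":[-0.018,-0.28,0],"spin":0.33,"hand":0},
    {"dp":[-0.021,-0.32,0],"spin":0.38,"hand":0},
    {"dp":[-0.024,-0.36,0],"spin":0.43,"hand":0},
    {"dp":[-0.026,-0.4,0],"spin":0.475,"hand":0},
    {"dp":[-0.029,-0.44,0],"spin":0.52,"hand":0},
    {"dp":[-0.031,-0.48,0],"spin":0.57,"hand":0},
    {"dp":[-0.034,-0.52,0],"spin":0.615,"hand":0},
    {"dp":[-0.0355,-0.545,0],"spin":0.645,"hand":0},
    {"dp":[-0.0366,-0.5617,0],"spin":0.665,"hand":0},
    {"dp":[-0.0366,-0.5617,0],"spin":0.665,"hand":0},
    {"dp":[-0.0366,-0.5617,0],"spin":0.665,"hand":0},
    {"dp":[-0.0366,-0.5617,0],"spin":0.665,"hand":0},
  ],
)

```text
time_s: 7.3
tool_pos: [0.4634, -0.2745, 0.2695]
orientation: [2.105, -2.331, -0.002]
wrist_force: [0.4, 0.3, -1.9]
finger_gap: 0.157
grasp_force: 59.4
```

Call:
send_rows(
  increments=[
    {"dp":[0,0,-0.025],"spin":0,"hand":0},
    {"dp":[0,0,-0.05],"spin":0,"hand":0},
    {"dp":[0,0,-0.075],"spin":0,"hand":0},
    {"dp":[0,0,-0.1],"spin":0,"hand":0},
    {"dp":[0,0,-0.12],"spin":0,"hand":0},
    {"dp":[0,0,-0.135],"spin":0,"hand":0},
    {"dp":[0,0,-0.135],"spin":0,"hand":0},
    {"dp":[0,0,-0.135],"spin":0,"hand":0},
  ],
)

```text
time_s: 8.1
tool_pos: [0.4638, -0.2749, 0.1358]
orientation: [2.106, -2.331, 0.001]
wrist_force: [1.4, -0.6, -1.8]
finger_gap: 0.15
grasp_force: 59.3
```

```bash
python3 - <<'E'
from h import *
s2=cams.capture('side')[:,:,::-1];t2=cams.capture('top')[:,:,::-1];cv2.imwrite('pics/s3.png',s2)
f=lambda i,x,y:cv2.resize(i[y:y+50,x:x+50],(400,400),interpolation=cv2.INTER_CUBIC)
cv2.imwrite('pics/m4.png',np.hstack([f(s2,310,150),f(t2,335,220)]))
o=robot.observe();print(o['tool_pos'],o['orientation'],o['joint_positions'],proj('side',[[.4636,-.275,.062],[.4636,-.275,.075],[.4636,-.275,.131]]))
E
```

```text
[ 0.46437304 -0.27525946  0.13657799] [-2.1055258   2.33041208 -0.00324672] [-2.44710681e-01  2.81493288e-01 -1.01542406e-01  4.54525784e-04
 -1.18555312e+00  1.43234183e-01] [[334.39420433 185.27046122]
 [334.64909168 182.18837171]
 [335.76046403 168.66136969]]
```

View pics/m4.png

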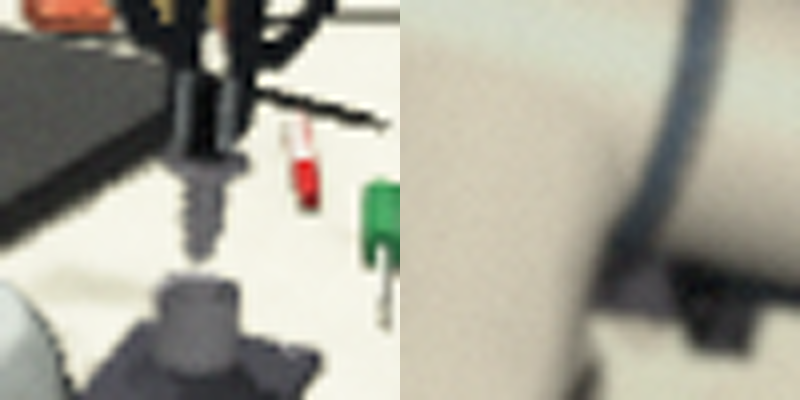

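The crop shows the bolt tip (335.2,182) in line with the boss axis (334.8,186) to within about 0.7 mm. I'll lower it until just short of the thread, then check force.

Call:
send_rows(
  increments=[
    {"dp":[0,0,-0.005],"spin":0,"hand":0},
    {"dp":[0,0,-0.01],"spin":0,"hand":0},
    {"dp":[0,0,-0.013],"spin":0,"hand":0},
    {"dp":[0,0,-0.016],"spin":0,"hand":0},
    {"dp":[0,0,-0.019],"spin":0,"hand":0},
    {"dp":[0,0,-0.022],"spin":0,"hand":0},
    {"dp":[0,0,-0.025],"spin":0,"hand":0},
    {"dp":[0,0,-0.028],"spin":0,"hand":0},
    {"dp":[0,0,-0.03],"spin":0,"hand":0},
    {"dp":[0,0,-0.03],"spin":0,"hand":0},
    {"dp":[0,0,-0.03],"spin":0,"hand":0},
  ],
)

```text
time_s: 9.3
tool_pos: [0.4634, -0.2753, 0.1053]
orientation: [2.105, -2.332, -0.0]
wrist_force: [-0.5, -0.5, -2.6]
finger_gap: 0.155
grasp_force: 59.4
```

Free entry with no contact force. I'll open a few mm so the bolt settles onto the thread.

Call:
send_rows(
  increments=[
    {"dp":[0,0,0],"spin":0,"hand":0.22},
    {"dp":[0,0,0],"spin":0,"hand":0.22},
    {"dp":[0,0,0],"spin":0,"hand":0.22},
    {"dp":[0,0,0],"spin":0,"hand":0.22},
    {"dp":[0,0,0],"spin":0,"hand":0.22},
    {"dp":[0,0,0],"spin":0,"hand":0.22},
  ],
)

```text
time_s: 9.9
tool_pos: [0.4636, -0.2753, 0.1054]
orientation: [-2.105, 2.332, -0.0]
wrist_force: [-0.3, -0.3, -0.5]
finger_gap: 0.221
grasp_force: 0.0
```

```bash
cat > look.py <<'E'
from h import *
import sys
n=sys.argv[1];s=np.stack([cams.capture('side') for _ in range(4)]).astype(float).mean(0).astype(np.uint8)[:,:,::-1]
cv2.imwrite(f'pics/{n}.png',cv2.resize(s[155:205,310:360],(500,500),interpolation=cv2.INTER_CUBIC))
cv2.imwrite(f'pics/{n}_raw.png',s)
print(proj('side',[[.4636,-.275,.062+d] for d in (.0,.023,.027,.033)]))
print(s[165:192,333:338].max(2))
E
python3 look.py m5
```

```text
[[334.39420433 185.27046122]
 [334.84595998 179.80272857]
 [334.92490186 178.84485296]
 [335.04352272 177.40415203]]
[[ 24  37  77 136 177]
 [ 20  75 159 186 229]
 [ 27 139 229 240 214]
 [ 27 218 236 204 129]
 [ 19 198 174  64  36]
 [ 17  15  15  13  41]
 [ 14  15  11  12  55]
 [ 12  12  16  16  64]
 [ 14  15  14  12  77]
 [ 14  14  12  13  77]
 [ 14  17  14  16  79]
 [ 13  15  11  14  68]
 [ 24  18  15  13  37]
 [ 58  46  39  42  52]
 [ 94  93  86  88  93]
 [108 105 105 107 112]
 [106 100 106 104 125]
 [110 107 110 100 128]
 [105 105 104  92 138]
 [ 97 105 104  94 145]
 [ 91 101 106  99  93]
 [ 91  99 100  91  82]
 [ 95 100 102  96  85]
 [107 113 110 109 107]
 [108 110 111 109 108]
 [107 111 111 109 108]
 [109 111 110 108 107]]
```

View pics/m5.png

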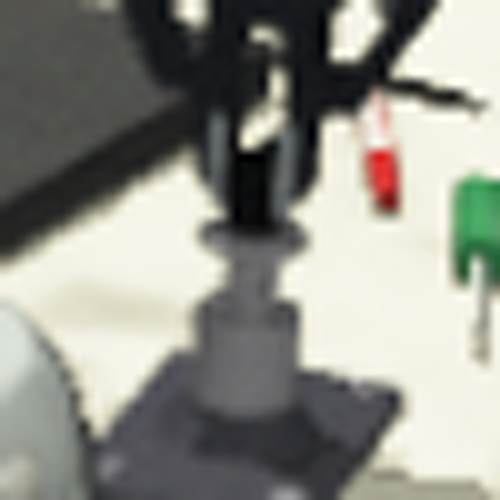

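The collar at crop (252,235), which is row 178.5 in the picture, means the tip is about 23 mm down and resting on the thread. I'll lower the grip 5 mm and close.

Call:
send_rows(
  increments=[
    {"dp":[0,0,-0.0025],"spin":0,"hand":0.22},
    {"dp":[0,0,-0.005],"spin":0,"hand":0.22},
    {"dp":[0,0,-0.005],"spin":0,"hand":0.22},
    {"dp":[0,0,-0.005],"spin":0,"hand":0},
    {"dp":[0,0,-0.005],"spin":0,"hand":0},
    {"dp":[0,0,-0.005],"spin":0,"hand":0},
    {"dp":[0,0,-0.005],"spin":0,"hand":0},
    {"dp":[0,0,-0.005],"spin":0,"hand":0},
  ],
)

```text
time_s: 10.9
tool_pos: [0.4634, -0.2752, 0.1001]
orientation: [2.105, -2.332, -0.001]
wrist_force: [-0.3, -0.6, -1.3]
finger_gap: 0.156
grasp_force: 59.6
```

Low forces. Now I'll turn back 80° while following the thread's rise.

Call:
send_rows(
  increments=[
    {"dp":[0,0,0.0002],"spin":0.07,"hand":0},
    {"dp":[0,0,0.0004],"spin":0.14,"hand":0},
    {"dp":[0,0,0.0006],"spin":0.21,"hand":0},
    {"dp":[0,0,0.0008],"spin":0.28,"hand":0},
    {"dp":[0,0,0.001],"spin":0.35,"hand":0},
    {"dp":[0,0,0.0012],"spin":0.42,"hand":0},
    {"dp":[0,0,0.0014],"spin":0.49,"hand":0},
    {"dp":[0,0,0.0015],"spin":0.56,"hand":0},
    {"dp":[0,0,0.0017],"spin":0.63,"hand":0},
    {"dp":[0,0,0.0019],"spin":0.7,"hand":0},
  ],
)

```text
time_s: 11.9
tool_pos: [0.4631, -0.2751, 0.1018]
orientation: [2.779, -1.465, -0.002]
wrist_force: [-0.4, 0.8, -2.3]
finger_gap: 0.15
grasp_force: 59.4
```

Call:
send_rows(
  increments=[
    {"dp":[0,0,0.0002],"spin":0.07,"hand":0},
    {"dp":[0,0,0.0004],"spin":0.14,"hand":0},
    {"dp":[0,0,0.0006],"spin":0.21,"hand":0},
    {"dp":[0,0,0.0008],"spin":0.28,"hand":0},
    {"dp":[0,0,0.001],"spin":0.35,"hand":0},
    {"dp":[0,0,0.0012],"spin":0.42,"hand":0},
    {"dp":[0,0,0.0014],"spin":0.49,"hand":0},
    {"dp":[0,0,0.0014],"spin":0.56,"hand":0},
    {"dp":[0,0,0.0014],"spin":0.63,"hand":0},
    {"dp":[0,0,0.0014],"spin":0.7,"hand":0},
    {"dp":[0,0,0.0014],"spin":0.7,"hand":0},
    {"dp":[0,0,0.0014],"spin":0.7,"hand":0},
  ],
)

```text
time_s: 13.1
tool_pos: [0.4628, -0.2753, 0.1032]
orientation: [-3.112, 0.43, 0.002]
wrist_force: [-2.3, -1.1, -2.3]
finger_gap: 0.151
grasp_force: 59.4
```

Now I'll open a few mm so it can drop.

Call:
send_rows(
  increments=[
    {"dp":[0,0,0],"spin":0,"hand":0.22},
    {"dp":[0,0,0],"spin":0,"hand":0.22},
    {"dp":[0,0,0],"spin":0,"hand":0.22},
    {"dp":[0,0,0],"spin":0,"hand":0.22},
    {"dp":[0,0,0],"spin":0,"hand":0.22},
    {"dp":[0,0,0],"spin":0,"hand":0.22},
    {"dp":[0,0,0],"spin":0,"hand":0.22},
  ],
)

```text
time_s: 13.8
tool_pos: [0.4636, -0.2753, 0.1036]
orientation: [3.112, -0.427, 0.0]
wrist_force: [-0.6, 0.4, 0.5]
finger_gap: 0.22
grasp_force: 0.0
```

```bash
python3 look.py m6
```

```text
[[334.39420433 185.27046122]
 [334.84595998 179.80272857]
 [334.92490186 178.84485296]
 [335.04352272 177.40415203]]
[[ 27  25  25  25  27]
 [ 24  24  23  29  25]
 [ 22  24  30  34  29]
 [ 24  24  43  70  53]
 [ 26  28  57 100  63]
 [ 26  27  62 100  61]
 [ 25  25  76 101  56]
 [ 27  26  76  87  44]
 [ 26  25  75  85  47]
 [ 27  25  81  85  41]
 [ 54  43  97  82  34]
 [ 92  77  98  67  17]
 [ 45  64  62  33  14]
 [ 47  24  21  15  23]
 [ 82  48  50  46  53]
 [ 92  94  95  95  96]
 [ 99 109 111 109 117]
 [ 96 103 106  99 128]
 [103 107 102  94 139]
 [ 92 104 105  97 141]
 [ 89 101 106  97  81]
 [ 90  94 101  94  84]
 [ 95 101 100  95  85]
 [109 110 111 109 106]
 [106 110 109 110 107]
 [109 108 110 108 107]
 [108 112 112 109 106]]
```

View pics/m6.png

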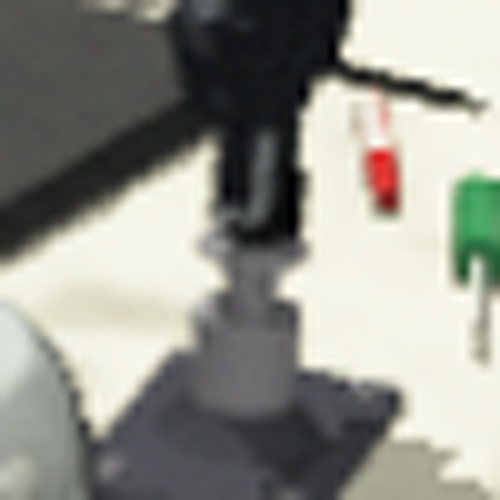

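The collar has moved to row 179.3, about 4 mm lower than before, so the bolt has dropped off the thread start to about 27 mm depth. I'll lower the fingers 7.5 mm, regrip, and turn forward half a turn with 7 mm descent.

Call:
send_rows(
  increments=[
    {"dp":[0,0,-0.0025],"spin":0,"hand":0.22},
    {"dp":[0,0,-0.005],"spin":0,"hand":0.22},
    {"dp":[0,0,-0.0075],"spin":0,"hand":0.22},
    {"dp":[0,0,-0.0075],"spin":0,"hand":0.22},
    {"dp":[0,0,-0.0075],"spin":0,"hand":0},
    {"dp":[0,0,-0.0075],"spin":0,"hand":0},
    {"dp":[0,0,-0.0075],"spin":0,"hand":0},
    {"dp":[0,0,-0.0075],"spin":0,"hand":0},
    {"dp":[0,0,-0.0075],"spin":0,"hand":0},
  ],
)

```text
time_s: 14.9
tool_pos: [0.4634, -0.2752, 0.096]
orientation: [-3.112, 0.427, 0.0]
wrist_force: [-0.7, 0.4, -1.4]
finger_gap: 0.153
grasp_force: 59.1
```

Call:
send_rows(
  increments=[
    {"dp":[0,0,-0.0002],"spin":-0.0785,"hand":0},
    {"dp":[0,0,-0.0004],"spin":-0.157,"hand":0},
    {"dp":[0,0,-0.0007],"spin":-0.2356,"hand":0},
    {"dp":[0,0,-0.0009],"spin":-0.314,"hand":0},
    {"dp":[0,0,-0.0011],"spin":-0.3927,"hand":0},
    {"dp":[0,0,-0.0013],"spin":-0.471,"hand":0},
    {"dp":[0,0,-0.0015],"spin":-0.55,"hand":0},
    {"dp":[0,0,-0.0017],"spin":-0.628,"hand":0},
    {"dp":[0,0,-0.00175],"spin":-0.7854,"hand":0},
    {"dp":[0,0,-0.00175],"spin":-0.7854,"hand":0},
  ],
)

```text
time_s: 15.9
tool_pos: [0.4635, -0.2753, 0.0943]
orientation: [2.711, -1.588, -0.0]
wrist_force: [0.7, -1.1, -1.6]
finger_gap: 0.151
grasp_force: 59.1
```

Call:
send_rows(
  increments=[
    {"dp":[0,0,-0.0003],"spin":-0.131,"hand":0},
    {"dp":[0,0,-0.0006],"spin":-0.262,"hand":0},
    {"dp":[0,0,-0.0009],"spin":-0.393,"hand":0},
    {"dp":[0,0,-0.0012],"spin":-0.524,"hand":0},
    {"dp":[0,0,-0.0015],"spin":-0.6545,"hand":0},
    {"dp":[0,0,-0.0018],"spin":-0.785,"hand":0},
    {"dp":[0,0,-0.002],"spin":-0.916,"hand":0},
    {"dp":[0,0,-0.0023],"spin":-1.047,"hand":0},
    {"dp":[0,0,-0.0026],"spin":-1.178,"hand":0},
    {"dp":[0,0,-0.0029],"spin":-1.309,"hand":0},
    {"dp":[0,0,-0.0032],"spin":-1.44,"hand":0},
    {"dp":[0,0,-0.0035],"spin":-1.571,"hand":0},
    {"dp":[0,0,-0.0038],"spin":-1.702,"hand":0},
    {"dp":[0,0,-0.0041],"spin":-1.833,"hand":0},
    {"dp":[0,0,-0.0044],"spin":-1.9635,"hand":0},
    {"dp":[0,0,-0.0047],"spin":-2.094,"hand":0},
    {"dp":[0,0,-0.005],"spin":-2.225,"hand":0},
    {"dp":[0,0,-0.00525],"spin":-2.356,"hand":0},
    {"dp":[0,0,-0.00525],"spin":-2.356,"hand":0},
    {"dp":[0,0,-0.00525],"spin":-2.356,"hand":0},
  ],
)

```text
time_s: 17.9
tool_pos: [0.4634, -0.2755, 0.0892]
orientation: [-0.418, -3.113, 0.001]
wrist_force: [-1.8, -1.3, 0.6]
finger_gap: 0.156
grasp_force: 59.4
```

Call:
send_rows(
  increments=[
    {"dp":[0,0,0],"spin":0,"hand":0.28},
    {"dp":[0,0,0],"spin":0,"hand":0.28},
    {"dp":[0,0,0],"spin":0,"hand":0.28},
    {"dp":[0,0,0],"spin":0,"hand":0.28},
    {"dp":[0,0,0],"spin":0,"hand":0.28},
    {"dp":[0,0,0],"spin":0,"hand":0.28},
  ],
)

```text
time_s: 18.5
tool_pos: [0.4636, -0.2752, 0.0891]
orientation: [0.426, 3.112, -0.0]
wrist_force: [-0.9, -0.5, -0.2]
finger_gap: 0.278
grasp_force: 0.0
```

```bash
python3 look.py m7 | tail -27|head -20; python3 -c "
from cell import robot;print(robot.observe())"
```

```text
[[ 24  26  28  28  26]
 [ 23  24  27  26  25]
 [ 22  22  26  25  26]
 [ 22  24  25  25  26]
 [ 22  23  23  28  23]
 [ 22  23  28  25  25]
 [ 24  24  40  39  25]
 [ 26  25  77  72  35]
 [ 26  31  98  81  29]
 [ 27  37  94  71  23]
 [ 27  38  97  70  21]
 [ 28  47  98  70  21]
 [ 29  57  98  68  21]
 [ 28  62 100  64  13]
 [ 59  86 106  60  15]
 [107 102  91  51  33]
 [112  85  57  56  67]
 [ 99  93  90  90  90]
 [103 107 105 106 122]
 [ 96 103 101  95 142]
{'time_s': 18.7, 'joint_positions': array([-2.45420652e-01,  3.20941914e-01, -1.76142732e-01, -2.37475030e-05,
       -1.07368211e+00, -1.59794253e+00]), 'joint_vel': array([ 8.75452186e-05,  7.58310736e-04,  2.64385487e-04, -7.31277174e-04,
       -9.82395679e-04,  1.33051687e-04]), 'effort': array([ 3.72676790e-03, -3.96944618e+01,  2.11535776e+01,  4.76899534e+00,
       -1.91998433e-04,  1.58456223e-03]), 'tool_pos': array([ 0.46357247, -0.27527253,  0.08908165]), 'orientation': array([4.26836224e-01, 3.11242932e+00, 2.75332032e-05]), 'wrist_force': array([ 0.39650732,  0.45961171, -0.3846587 ]), 'torque': array([ 0.00362179, -0.04383296,  0.04002572]), 'grasp_force': 0.0, 'finger_gap': 0.2804160842544502}
```

View pics/m7.png

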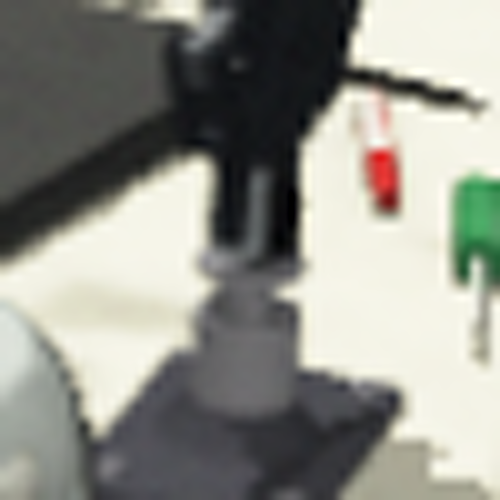

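The collar is now at row 181.2, about 34 mm depth, so the half turn advanced as expected. Before letting go for the regrip, I'll check the bolt doesn't creep down by itself.

Call:
send_rows(
  increments=[
    {"dp":[0,0,0],"spin":0,"hand":0.4},
    {"dp":[0,0,0],"spin":0,"hand":0.4},
    {"dp":[0,0,0],"spin":0,"hand":0.4},
    {"dp":[0,0,0],"spin":0,"hand":0.4},
    {"dp":[0,0,0],"spin":0,"hand":0.4},
  ],
)

```text
time_s: 19.2
tool_pos: [0.4636, -0.2753, 0.0891]
orientation: [0.427, 3.112, -0.0]
wrist_force: [0.1, -0.2, 0.2]
finger_gap: 0.4
grasp_force: 0.0
```

```bash
cat > edge.py <<'E'
from h import *
import sys
a=cv2.imread('pics/m7_raw.png')
b=np.stack([cams.capture('side') for _ in range(4)]).astype(float).mean(0).astype(np.uint8)[:,:,::-1].copy()
cv2.imwrite('pics/%s.png'%sys.argv[1],b)
# vertical shift of collar patch and of the static boss, by phase correlation / subpixel template
for nm,(y0,y1,x0,x1) in dict(collar=(179,184,329,341),boss=(186,196,328,341)).items():
    T=cv2.resize(a[y0:y1,x0:x1],None,fx=8,fy=8,interpolation=cv2.INTER_CUBIC);I=cv2.resize(b[y0-5:y1+5,x0-2:x1+2],None,fx=8,fy=8,interpolation=cv2.INTER_CUBIC)
    r=cv2.matchTemplate(I,T,cv2.TM_CCOEFF_NORMED);_,m,_,l=cv2.minMaxLoc(r);print(nm,m,l[0]/8-2,l[1]/8-5)
E
python3 edge.py e8
```

```text
collar 0.9801259636878967 -0.125 0.0
boss 0.9976196885108948 0.0 0.0
```

No creep. I'll open wide and wind the hand back half a turn round the bolt.

Call:
send_rows(
  increments=[
    {"dp":[0,0,0],"spin":0,"hand":0.75},
    {"dp":[0,0,0],"spin":0,"hand":0.75},
    {"dp":[0,0,0],"spin":0,"hand":0.75},
    {"dp":[0,0,0],"spin":0,"hand":0.75},
    {"dp":[0,0,0],"spin":0,"hand":0.75},
    {"dp":[0,0,0],"spin":0,"hand":0.75},
  ],
)

```text
time_s: 20.0
tool_pos: [0.4636, -0.2753, 0.0891]
orientation: [-0.427, -3.112, -0.0]
wrist_force: [0.4, -0.2, -0.3]
finger_gap: 0.746
grasp_force: 0.0
```

Call:
send_rows(
  increments=[
    {"dp":[0,0,0],"spin":0.14,"hand":0.75},
    {"dp":[0,0,0],"spin":0.28,"hand":0.75},
    {"dp":[0,0,0],"spin":0.42,"hand":0.75},
    {"dp":[0,0,0],"spin":0.56,"hand":0.75},
    {"dp":[0,0,0],"spin":0.7,"hand":0.75},
    {"dp":[0,0,0],"spin":0.84,"hand":0.75},
    {"dp":[0,0,0],"spin":0.98,"hand":0.75},
    {"dp":[0,0,0],"spin":1.12,"hand":0.75},
    {"dp":[0,0,0],"spin":1.26,"hand":0.75},
    {"dp":[0,0,0],"spin":1.4,"hand":0.75},
    {"dp":[0,0,0],"spin":1.5708,"hand":0.75},
    {"dp":[0,0,0],"spin":1.5708,"hand":0.75},
  ],
)

```text
time_s: 21.2
tool_pos: [0.4636, -0.2753, 0.0891]
orientation: [-1.902, 2.501, -0.0]
wrist_force: [-0.3, -1.0, -1.2]
finger_gap: 0.75
grasp_force: 0.0
```

Call:
send_rows(
  increments=[
    {"dp":[0,0,0],"spin":0.14,"hand":0.75},
    {"dp":[0,0,0],"spin":0.28,"hand":0.75},
    {"dp":[0,0,0],"spin":0.42,"hand":0.75},
    {"dp":[0,0,0],"spin":0.56,"hand":0.75},
    {"dp":[0,0,0],"spin":0.7,"hand":0.75},
    {"dp":[0,0,0],"spin":0.84,"hand":0.75},
    {"dp":[0,0,0],"spin":0.98,"hand":0.75},
    {"dp":[0,0,0],"spin":1.12,"hand":0.75},
    {"dp":[0,0,0],"spin":1.26,"hand":0.75},
    {"dp":[0,0,0],"spin":1.4,"hand":0.75},
    {"dp":[0,0,0],"spin":1.5708,"hand":0.75},
    {"dp":[0,0,0],"spin":1.5708,"hand":0.75},
    {"dp":[0,0,0],"spin":1.5708,"hand":0.75},
  ],
)

```text
time_s: 22.5
tool_pos: [0.4636, -0.2753, 0.0891]
orientation: [3.111, -0.434, -0.0]
wrist_force: [0.2, 0.3, 0.5]
finger_gap: 0.75
grasp_force: 0.0
```

```bash
python3 edge.py e9
```

```text
collar 0.8724876046180725 -0.25 0.5
boss 0.9976259469985962 0.0 0.0
```

```bash
python3 - <<'E'
import cv2
for n in('m7_raw','e8','e9'):
    i=cv2.imread(f'pics/{n}.png').max(2);print(n);print(i[168:189,327:343])
E
```

```text
m7_raw
[[ 30  26  27  43  47  32  22  24  25  25  26  25  32  80 190 236]
 [ 40  29  25  28  30  27  22  23  23  28  23  25  44 181 236 241]
 [ 87  85 119 102  43  26  22  23  28  25  25  20  39 205 240 242]
 [168 192 233 209  98  20  24  24  40  39  25  23  50 227 244 243]
 [232 244 244 228 128  25  26  25  77  72  35  19  50 227 243 243]
 [243 244 245 227 124  27  26  31  98  81  29  16  46 226 243 243]
 [245 244 244 213 107  27  27  37  94  71  23  15  14 215 242 243]
 [245 245 245 208  97  28  27  38  97  70  21  14  14 189 239 244]
 [245 245 245 192  64  27  28  47  98  70  21  13  15 225 244 244]
 [245 246 245 193  66  32  29  57  98  68  21  15  29 225 244 244]
 [246 246 246 197  72  30  28  62 100  64  13  15  53 226 244 243]
 [246 246 242 196 102  69  59  86 106  60  15  13  53 225 244 243]
 [246 246 220 168 143 125 107 102  91  51  33  39  66 212 242 244]
 [245 245 206 145 151 132 112  85  57  56  67  83  91 166 235 244]
 [244 244 229 174 128 104  99  93  90  90  90  96 118 208 240 245]
 [243 244 244 229 166 108 103 107 105 106 122 163 200 238 245 246]
 [239 241 238 202 117
[... 2436 characters left out ...]
  14  13  12  54 225 244 243]
 [246 202  93  67  56  85  87  45  16  14  14  16  55 226 244 243]
 [246 234 170 126 120 123  94  44  23  22  31  39  65 212 242 244]
 [245 245 205 137 146 150 129  83  53  55  66  85  90 167 235 244]
 [244 244 230 175 137 141 151 117  92  91  89  96 118 208 241 245]
 [243 243 244 230 165 111 104 106 105 105 123 161 201 239 245 246]
 [239 241 239 202 117  88  95 101 100  95 144 217 235 243 245 245]
 [231 231 208 138  80  81  92 100 106  97  84  89 142 232 245 245]
 [225 210 165 116  91  84  88  99 103  90  83  90  89 226 244 244]
 [229 214 146 107 106  95  95 100 100  94  83  91  97 225 244 244]
 [235 224 157  92 101 104 108 110 112 110 108 102 109 227 243 244]]
```

The collar's lower edge is identical in all three frames, so the bolt hasn't moved. I'll regrip.

Call:
send_rows(
  increments=[
    {"dp":[0,0,0],"spin":0,"hand":0.35},
    {"dp":[0,0,0],"spin":0,"hand":0.35},
    {"dp":[0,0,0],"spin":0,"hand":0.35},
    {"dp":[0,0,0],"spin":0,"hand":0.35},
    {"dp":[0,0,0],"spin":0,"hand":0.1},
    {"dp":[0,0,0],"spin":0,"hand":0},
    {"dp":[0,0,0],"spin":0,"hand":0},
    {"dp":[0,0,0],"spin":0,"hand":0},
    {"dp":[0,0,0],"spin":0,"hand":0},
    {"dp":[0,0,0],"spin":0,"hand":0},
  ],
)

```text
time_s: 23.7
tool_pos: [0.4636, -0.2754, 0.0893]
orientation: [3.112, -0.427, 0.0]
wrist_force: [-1.0, 0.2, 1.7]
finger_gap: 0.149
grasp_force: 58.9
```

Call:
send_rows(
  increments=[
    {"dp":[0,0,-0.0003],"spin":-0.131,"hand":0},
    {"dp":[0,0,-0.0006],"spin":-0.262,"hand":0},
    {"dp":[0,0,-0.0009],"spin":-0.393,"hand":0},
    {"dp":[0,0,-0.0012],"spin":-0.524,"hand":0},
    {"dp":[0,0,-0.0015],"spin":-0.6545,"hand":0},
    {"dp":[0,0,-0.0018],"spin":-0.785,"hand":0},
    {"dp":[0,0,-0.002],"spin":-0.916,"hand":0},
    {"dp":[0,0,-0.0023],"spin":-1.047,"hand":0},
    {"dp":[0,0,-0.0026],"spin":-1.178,"hand":0},
    {"dp":[0,0,-0.0029],"spin":-1.309,"hand":0},
    {"dp":[0,0,-0.0032],"spin":-1.44,"hand":0},
    {"dp":[0,0,-0.0035],"spin":-1.571,"hand":0},
  ],
)

```text
time_s: 24.9
tool_pos: [0.4635, -0.2755, 0.0859]
orientation: [1.892, -2.508, 0.001]
wrist_force: [-0.6, -0.9, 4.4]
finger_gap: 0.153
grasp_force: 59.1
```

Call:
send_rows(
  increments=[
    {"dp":[0,0,-0.0003],"spin":-0.131,"hand":0},
    {"dp":[0,0,-0.0006],"spin":-0.262,"hand":0},
    {"dp":[0,0,-0.0009],"spin":-0.393,"hand":0},
    {"dp":[0,0,-0.0012],"spin":-0.524,"hand":0},
    {"dp":[0,0,-0.0015],"spin":-0.6545,"hand":0},
    {"dp":[0,0,-0.0018],"spin":-0.785,"hand":0},
    {"dp":[0,0,-0.002],"spin":-0.916,"hand":0},
    {"dp":[0,0,-0.0023],"spin":-1.047,"hand":0},
    {"dp":[0,0,-0.0026],"spin":-1.178,"hand":0},
    {"dp":[0,0,-0.0029],"spin":-1.309,"hand":0},
    {"dp":[0,0,-0.0032],"spin":-1.44,"hand":0},
    {"dp":[0,0,-0.0035],"spin":-1.571,"hand":0},
    {"dp":[0,0,-0.0035],"spin":-1.571,"hand":0},
    {"dp":[0,0,-0.0035],"spin":-1.571,"hand":0},
    {"dp":[0,0,-0.0035],"spin":-1.571,"hand":0},
  ],
)

```text
time_s: 26.4
tool_pos: [0.4633, -0.2757, 0.0825]
orientation: [-0.421, -3.113, 0.001]
wrist_force: [-3.1, -2.2, 5.1]
finger_gap: 0.154
grasp_force: 59.3
```

```bash
python3 look.py m8|tail -27|head -25; python3 -c "
from cell import robot;o=robot.observe();print(o['time_s'],o['joint_positions'][5],o['wrist_force'])"
```

```text
[[ 25  25  24  24  27]
 [ 24  24  26  26  27]
 [ 22  28  25  23  27]
 [ 21  23  26  26  25]
 [ 23  24  24  27  27]
 [ 21  22  24  26  28]
 [ 24  23  26  23  26]
 [ 25  21  27  35  32]
 [ 24  22  42  69  52]
 [ 29  23  56 100  63]
 [ 28  27  61 102  63]
 [ 26  24  75 100  57]
 [ 25  26  76  85  47]
 [ 27  23  74  87  45]
 [ 26  25  80  85  42]
 [ 57  45  99  81  30]
 [ 89  74  95  68  24]
 [ 52  64  65  55  53]
 [ 96  83  78  89  95]
 [110 108 109 104 104]
 [ 95 103 107 101  94]
 [ 92 100  98  94  86]
 [ 94 101 102  98  85]
 [106 111 110 109 106]
 [108 110 110 109 108]
26.6 -1.5944611533411854 [-3.85233154 -1.56528763  4.64736855]
```

View pics/m8.png

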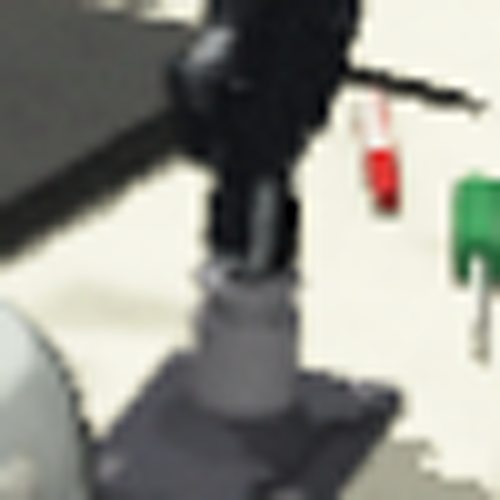

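The last crop shows the collar at about row 182.7, with the tip about 41 mm down and a gap left above the boss. The bolt is upright and still gripped, and forces are low (about 5 N). I'm handing it in.

```bash
python3 -c "
from cell import job;print(job.sign_off())"
```

```text
the job is handed in; nothing more can be done
None
```

I handed the job in at about 26.6 s: the 24 mm bolt stands in the boss, turned back until it dropped, then forward one full turn (tip about 41 mm down by camera), upright and still gripped, with the other two bolts left hanging in the rack.

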